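# Peel the top parts tray off a sticking stack and hold it out

### The arm

A 6-joint arm with a two-finger parallel gripper is mounted at the origin on a cart in front of the work surface, level with it; the furniture and walls round the work are solid. World frame = base frame: x ahead of the robot, y to its left, z up, the work surface at z = 0. Lengths are in mm, angles in rad, forces in N, time in s.
With the tool pointing down it reaches from about 350 to 775 mm from the base axis. Payload 5.5 kg.
Tool frame: the origin (TCP) lies on the centre line of the jaws, within the pads' length; the fingertips stand 17 mm ahead of it and the grasp point (between the pads) lies 2 mm behind it; z points along the fingers, y is the line along which they close (so a half turn about z gives the same grasp; the last joint's range is limited). The gripper opens to 85 mm and grips with 20 to 120 N. Pads are 22 mm wide; open, the fingers measure 114 mm over their backs; the gripper's body (76 mm by 85 mm) begins 54 mm behind the grasp point. The pads swing forward as they close: fully open they stand 13 mm farther back than shut.
Start: joints at [1.043, 0.313, 0.046, 1.304, 0, 1.431], TCP at [217.465, 532.334, 248.323] pointing down, gripper open.
Joint ranges: [-2.76, 2.76], [-0.86, 1.69], [-1.03, 1.26], [-2.2, 2.34], [-1.47, 1.5], [-3.14, 3.14]. Speed limits (rad/s): [2.57, 2.57, 3.14, 3.14, 3.14, 3.14].

### API

Orientations are given as [roll, pitch, yaw] about the fixed x, y, z axes, in that order (R = Rz(yaw) Ry(pitch) Rx(roll)).
In Python, from plant import ctrl gives the robot as it stands.
- The arm moves only by the tool servo_tool, never from a script. Its argument "rows" is a list that holds one entry, the list of rows, each a list of 6 numbers: the shift along the tool's x, y, z normalised to -1 to 1, where 1 is 0.25 m, then the turn, a rotation vector about the tool's x, y, z normalised to -1 to 1, where 1 is 45 degrees. In form: [[[x, y, z, wx, wy, wz], ...]]. A call has exactly 5 rows; each row is the pose to reach, as a shift and turn from the pose commanded when the call began, along the tool's axes at that moment; what a row does not reach only later rows make up. A row lasts 1/8 s, in which the tool goes at most 62.5 mm and 10.7 degrees, less where a joint would pass 70% of its speed; a pose out of reach is approached as far as the arm can. A call with a number of a shift or a turn outside -1 to 1 is refused whole. A call with a gripper value outside its range is refused whole. "hand" is the opening, from -1 (shut) to 1 (fully open), set as the call begins (left out, the last holds). The fingers move at their own pace and stop on an object; "grip_force" is the grip in N (left out, the last holds). Time passes only in rows, so rows that repeat a pose let the fingers close, or fill a call up. It gives the time, the measured TCP pose, the force, the opening and the grip force at its end, in the units of the state.
- ctrl.read_state(): the state, without advancing time (a new reading comes with each control period).
- ctrl.read_camera(name): name is "scene" or "top" or "wrist"; returns a dict with "img" (400x640x3 uint8, red, green, blue), "range_z" (400x640 float32, mm along the optical axis (not along the pixel's ray), 0 where there is no reading), "vfov" (degrees; the focal length in pixels is half the picture's height over the tangent of half this angle, whatever the lens; pixels are square), "cx", "cy" (the principal point, pixels), "rvec" (rotation vector, rad) and "tvec" (3), from world to camera coordinates, as OpenCV has them. Camera axes: x right, y down, z forward; pixel columns grow to the right and rows downward; lengths in mm; the calibration is good to about 2 mm. A picture is of the moment at which its call begins.
- ctrl.close_job(): hands the job in; it is judged then, once.
Trained networks look in a picture, given as the dict that the camera call returned (one of the last four; its "shot" number tells which), for a name from the list of things; names that differ only in an ending like _2 or _b are one class to them, and where a whole thing is asked for, a point or a joint stands for the part that bears it (a point fixed in the world has none). Each returns a list of dicts, best first, with "p" (0 to 1); they miss things now and then, are a little off and sometimes report something else, mostly with a low value. They report only what shows in the picture. A call takes as long as a camera call.
- ctrl.find_in(picture, query): "rect" ([left, top, right, bottom] in pixels, round what is visible of it).
The state is a dict: "time": time; "joint_positions": joint angles; "joint_velocities": joint speeds; "tau": joint torques, N m; "eef_pos": TCP position; "tool_rot": TCP orientation; "ft_force": force on the tool from outside, world axes, zero at the start; "ft_torque": the same for the moment, N m; "grip_width": finger opening in mm; "grasp_force": force on a finger pad.
Only numpy, scipy, OpenCV 4.12 (cv2) and the standard library are available. Lean on these libraries where they do the work, as an engineer would, in place of code of your own. Each camera call takes 0.05 s, during which the arm holds its last target. There are 200 camera calls.

### The job

The stacked parts trays cling to one another, and a straight pull brings the next one up as well. Take the top tray by the lug at its corner and peel it: raise that corner about 5 cm while the opposite corner still rests on the tray below, then lift it right off, leaving the tray below seated in the stack and the things around undisturbed. Carry it over to the cork mat and finish still holding it in the gripper, level and still, centred over the mat about a hand's breadth (10 to 18 cm) above it, ready for the mechanic.

Things in the scene. Friction and masses are not known exactly. Their poses are not given: they have to be found in the camera images.
- top_lug (a point): Grip point on the top tray's lug: an upright grey fin, 10 mm thick, 20 mm high (10 mm above and below this point), standing out along the diagonal from the tray's (-x,-y) corner; free for 14 mm inward and 13 mm outward of this point, which lies 99 mm from the tray's middle axis. Axes: the top tray's (z up). Starts 70 mm above the worktop, facing roughly towards the robot.
- top_centre (a point): Middle of the top tray, half-way up its 30 mm height. Grey square open tray, 112 mm a side (118 mm over the rim), about 90 g; its lowest 8 mm is a hollow 96 mm square foot that sits with 4 mm play inside the mouth of the tray below. z up, x and y along its sides. Starts 65 mm above the worktop.
- top_far_corner (a point): The top tray's corner opposite the lug, where it rests on the rim of the tray below: 78 mm from the tray's middle axis and 7 mm lower than top_centre. The tray tips about this point. Axes: the top tray's.
- second_centre (a point): Middle, half-way up, of the tray below: same shape, turned half round (its lug is at the opposite corner). Starts 43 mm above the worktop. Sprung clips beside the top tray's far corner pinch the top tray's foot (a level pull drags the second tray along; tilting takes about 5 N at the lug) and let go at 0.2 to 0.25 rad of tilt. It clings likewise to the fixed tray beneath. It must stay seated.
- stand: Fixed dark steel stand, 140 mm square, with low side stops, and the bottom tray fixed in it (its lug at a third corner). Origin at the centre of its underside, on the worktop; axes parallel to those of the top tray at the start.
- mat_centre (a point): Centre of the upper face of the fixed cork mat, 170 mm square, 3 mm thick, lying on the worktop.
- pulley: Bystander: grooved steel pulley lying flat, 56 mm across, 28 mm high; origin at the centre of its underside.
- bearing_1: Bystander: ball bearing lying flat, 47 mm across, 14 mm high; origin at the centre of its underside.
- tape_roll: Bystander: roll of black tape lying flat, 66 mm across, 19 mm high; origin at the centre of its underside.

How it is judged:
By the outcome, as a careful person would: the job done as asked, in the order asked, and still so for the second after the job is handed in, while the arm keeps its last pose, push and grip.
It also fails if it takes over 45 s, if anything falls off the work surface, if the arm or the gripper's body presses on something with over 40 N, if the wrist force passes 120 N, or if a joint passes its speed limit or range.

## Working session

There is one attempt and no reset: what is moved stays moved. The work goes in short steps, Python scripts to look and compute and a tool call to move; the robot and the scene stay as the last step left them, time stands still between calls to the robot, and variables do not carry over. Pictures are saved under pics/ and viewed, at most 10 in all, crops included, and the job is handed in when it is done.

Besides the shell and the picture viewer there is one more tool, called after "Call:" as name([rows], argument=value, ...), one row to a line, values as JSON. servo_tool: Moves the arm, as the interface text tells. Scaled input: -1 to 1 covers 0.25 m each way for a shift and 45 degrees each way for a turn. Its arguments: {"type":"object","properties":{"rows":{"type":"array","items":{"type":"array","items":{"type":"array","items":{"type":"number"}}}},"hand":{"type":"number"},"grip_force":{"type":"number"}},"required":["rows"]}

```bash
ls; mkdir -p pics; cat > h.py <<'E'
import numpy as np, cv2
from plant import ctrl
def cam(n):
    d=ctrl.read_camera(n); d['f']=d['img'].shape[0]/2/np.tan(np.radians(d['vfov'])/2)
    d['R']=cv2.Rodrigues(np.array(d['rvec'],float))[0]; return d
def cloud(d):
    z=d['range_z'].astype(float); v,u=np.indices(z.shape)
    P=np.stack([(u-d['cx'])/d['f']*z,(v-d['cy'])/d['f']*z,z],-1)
    return (P-np.array(d['tvec']).ravel())@d['R']
def proj(d,p):
    c=d['R']@np.array(p,float)+np.array(d['tvec']).ravel(); return c[:2]/c[2]*d['f']+[d['cx'],d['cy']]
def save(d,n): cv2.imwrite('pics/'+n,d['img'][:,:,::-1])
E
python3 - <<'E'
from h import *
for n in ['scene','top']:
    d=cam(n); save(d,n+'.png'); P=cloud(d)
    for q in ['top_lug','top_centre','mat_centre','stand','pulley','bearing_1','tape_roll']:
        for r in ctrl.find_in(d,q)[:2]:
            l,t,R,b=r['rect']; u,v=int((l+R)/2),int((t+b)/2)
            print(n,q,round(r['p'],2),np.round(r['rect']),P[v,u].round())
print(ctrl.read_state())
E
```

```text
pics
scene top_lug 0.9 [221. 165. 278. 218.] [572. 188.  65.]
scene top_centre 0.63 [221. 165. 278. 218.] [572. 188.  65.]
scene mat_centre 0.89 [325. 222. 407. 290.] [ 579. -176.    2.]
scene stand 0.72 [210. 192. 285. 228.] [506. 148.  73.]
scene pulley 0.83 [176. 176. 196. 197.] [536. 400.  13.]
scene bearing_1 0.57 [429. 298. 450. 319.] [ 522. -396.    0.]
scene tape_roll 0.76 [203. 153. 222. 169.] [677. 411.   2.]
top top_lug 0.69 [232. 180. 273. 226.] [580. 209.  63.]
top top_centre 0.81 [229. 178. 279. 230.] [576. 202.  63.]
top mat_centre 0.88 [341. 176. 397. 229.] [ 587. -179.    4.]
top stand 0.78 [229. 188. 286. 224.] [569. 192.  66.]
top pulley 0.71 [193. 211. 210. 228.] [534. 390.   6.]
top bearing_1 0.65 [423. 215. 440. 230.] [ 517. -387.    5.]
top tape_roll 0.68 [191. 165. 211. 186.] [686. 397.  -1.]
{'time': 0.8, 'joint_positions': array([1.04336849e+00, 3.13146986e-01, 4.61273759e-02, 1.30361103e+00,
       1.99997760e-05, 1.43119485e+00]), 'joint_velocities': array([ 0.00038431, -0.00134212, -0.00044416, -0.00076943, -0.00043808,
        0.00031368]), 'tau': array([-4.84399679e-04, -4.80390322e+01,  2.98794115e+01, -1.21632711e-04,
       -2.39915744e-04, -1.21137383e-06]), 'eef_pos': array([217.48034869, 532.33622574, 248.36458678]), 'tool_rot': array([3.14142580e+00, 3.24958787e-06, 2.75376630e+00]), 'ft_force': array([ 0.3973738 , -0.03205572,  0.01613225]), 'ft_torque': array([-0.02217128,  0.03334838,  0.00501762]), 'grasp_force': 0.0, 'grip_width': 85.47391825629217}
```

```bash
python3 - <<'E'
from h import *
a=cam('top');b=cam('scene')
A=cv2.resize(a['img'][160:250,170:450],(800,257),interpolation=2)
B=cv2.resize(b['img'][130:320,160:460],(500,316),interpolation=2)
B=cv2.copyMakeBorder(B,0,0,0,300,0)
cv2.imwrite('pics/c.png',np.vstack([A,B])[:,:,::-1])
for d in (a,b):
    P=cloud(d).reshape(-1,3)
    m=(abs(P[:,0]-575)<130)&(abs(P[:,1]-195)<130)&(P[:,2]>70)&(P[:,2]<95)
    Q=P[m]; print(m.sum(),Q.min(0),Q.max(0),cv2.minAreaRect(Q[:,:2].astype('f4')))
# mat by colour
    C=d['img'].reshape(-1,3).astype(float)
    r=ctrl.find_in(d,'mat_centre')[0]['rect'];l,t,R,bb=map(int,r)
    sub=cloud(d)[t:bb,l:R].reshape(-1,3);cc=d['img'][t:bb,l:R].reshape(-1,3).astype(float)
    c0=d['img'][(t+bb)//2,(l+R)//2].astype(float)
    k=np.linalg.norm(cc-c0,axis=1)<45
    print(c0,k.mean(),cv2.minAreaRect(sub[k][:,:2].astype('f4')),np.median(sub[k],0))
E
```

```text
389 [487.44512595 125.88729235  70.30858357] [655.31725836 269.55127384  88.01289128] ((572.3436889648438, 189.38511657714844), (140.21888732910156, 138.2303466796875), 73.27559661865234)
[235. 173.  97.] 0.7789046653144016 ((567.3577880859375, -116.2132568359375), (190.26846313476562, 313.50213623046875), 17.71455192565918) [ 587.02386078 -177.03830216    4.22078925]
537 [485.28299763 122.62789656  70.01592201] [655.30684614 268.67542534  86.74439861] ((572.84228515625, 190.48941040039062), (142.6123809814453, 143.58436584472656), 73.99327087402344)
[225. 175. 126.] 0.5757080610021786 ((240.75962829589844, -243.29464721679688), (876.3637084960938, 177.35671997070312), 11.005800247192383) [ 576.64789111 -179.39792154    3.5333228 ]
```

View pics/c.png

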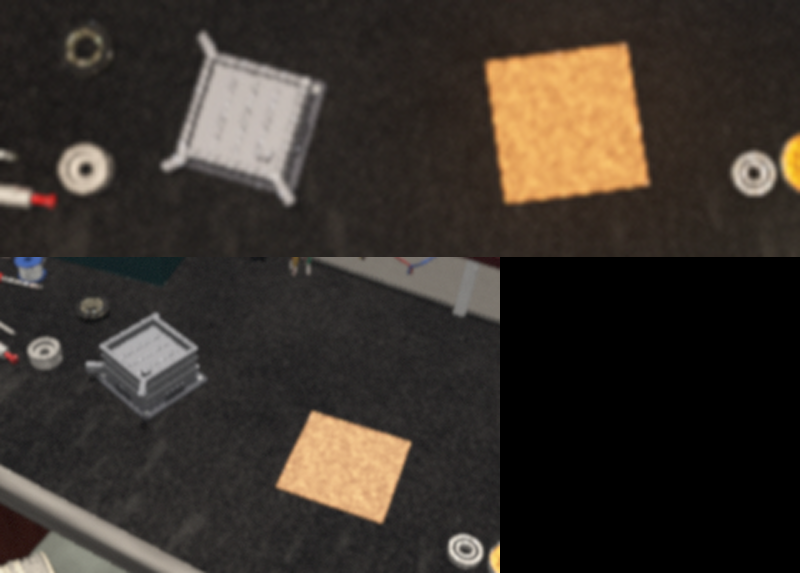

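```bash
cat >> h.py <<'E'
from scipy.spatial.transform import Rotation as Ro
def tool_R(ydeg):  # tool down, y axis at ydeg
    return Ro.from_euler('z',ydeg+90,degrees=True)*Ro.from_euler('x',180,degrees=True)
def cur():
    s=ctrl.read_state(); return np.array(s['eef_pos']),Ro.from_euler('xyz',s['tool_rot'])
def rel(p,R,p0=None,R0=None):
    if p0 is None: p0,R0=cur()
    return np.r_[R0.inv().apply(np.array(p)-p0)/250,(R0.inv()*R).as_rotvec()/(np.pi/4)].round(4)
E
python3 - <<'E'
from h import *
p0,R0=cur(); p1=np.array([490,150,250]);R1=tool_R(121)
print(rel(p1,R1)); print(rel((p0+p1)/2,Ro.from_rotvec((R1*R0.inv()).as_rotvec()/2)*R0))
E
```

```text
[-1.5875e+00 -1.0035e+00 -6.6000e-03  1.0000e-04  2.0000e-04 -1.1827e+00]
[-7.937e-01 -5.018e-01 -3.300e-03  1.000e-04  1.000e-04 -5.913e-01]
```

Call:
servo_tool([
  [[-0.16,-0.1,0,0,0,-0.12],[-0.32,-0.2,0,0,0,-0.24],[-0.48,-0.3,0,0,0,-0.36],[-0.64,-0.4,0,0,0,-0.48],[-0.8,-0.5,0,0,0,-0.59]],
], hand=-0.1)

```text
time: 1.62
eef_pos: [356.1, 339.8, 248.5]
tool_rot: [3.141, 0.001, -3.063]
ft_force: [0.4, 0.2, 0.4]
grip_width: 38.0
grasp_force: 0.0
```

```bash
python3 - <<'E'
from h import *
print(rel(np.array([490,150,250]),tool_R(121)))
E
```

```text
[-4.743e-01 -7.988e-01 -6.000e-03  2.000e-04  9.000e-04 -5.887e-01]
```

Call:
servo_tool([
  [[-0.11,-0.2,0,0,0,-0.15],[-0.22,-0.4,0,0,0,-0.3],[-0.35,-0.6,0,0,0,-0.45],[-0.47,-0.8,0,0,0,-0.59],[-0.47,-0.8,0,0,0,-0.59]],
])

```text
time: 2.25
eef_pos: [489.8, 147.2, 248.1]
tool_rot: [-3.141, 0.001, -2.609]
ft_force: [0.4, 0.7, -0.2]
grip_width: 38.4
grasp_force: 0.0
```

```bash
python3 - <<'E'
from h import *
d=cam('wrist'); save(d,'w1.png'); np.save('w1.npy',cloud(d))
print(ctrl.find_in(d,'top_lug')[:2],cur()[0], -d['R'].T@np.array(d['tvec']).ravel())
P=cloud(d).reshape(-1,3)
m=(abs(P[:,0]-575)<130)&(abs(P[:,1]-195)<130)&(P[:,2]>74)&(P[:,2]<90)
Q=P[m];print(m.sum(),Q.min(0),Q.max(0),np.median(Q[:,2]),cv2.minAreaRect(Q[:,:2].astype('f4')))
E
```

```text
[{'rect': [273.2, 178.0, 372.9, 359.4], 'p': 0.72}] [487.55271411 149.94700322 248.11501298] [429.6856898  112.01612195 373.34920815]
2401 [484.64761156 141.48813235  74.01792233] [656.01686203 259.31829289  81.92148298] 79.26590681050918 ((567.0173950195312, 199.23687744140625), (191.9656982421875, 97.32291412353516), 23.013437271118164)
```

View pics/w1.png

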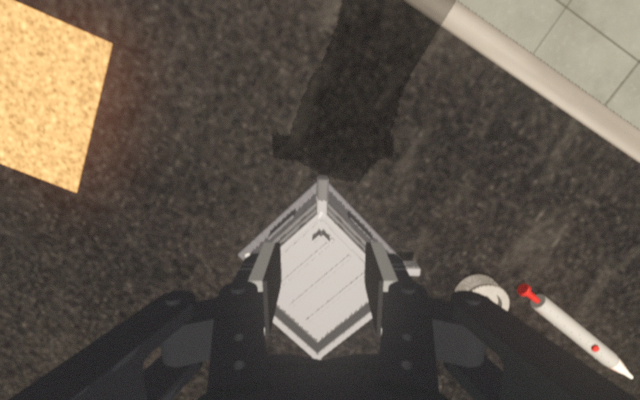

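```bash
python3 - <<'E'
from h import *
im=cv2.imread('pics/w1.png'); cv2.imwrite('pics/w1c.png',cv2.resize(im[165:225,270:370],(800,480),interpolation=2))
d=cam('wrist')
def ray(u,v,z):
    C=-d['R'].T@np.array(d['tvec']).ravel(); r=d['R'].T@np.array([(u-d['cx'])/d['f'],(v-d['cy'])/d['f'],1]); return C+r*(z-C[2])/r[2]
for n,u,v in [('tip',322.5,179),('base',322,213),('far',318,361)]: print(n,ray(u,v,80).round(1))
P=np.load('w1.npy')
for v in range(174,222,3): print(v,P[v,316:330:3].round(0)[:,2], P[v,322].round(1))
E
```

```text
tip [483.5 147.6  80. ]
base [510.9 163.4  80. ]
far [652.7 243.   80. ]
174 [-1. -2. -1. -1.  0.] [496.8 150.3  -0.6]
177 [-0. 71. 70. 71. -1.] [486.5 144.5  70.4]
180 [ 1. 80. 79. 79. 70.] [487.2 145.   78.9]
183 [ 5. 80. 80. 79. 75.] [489.3 146.2  80. ]
186 [ 5. 80. 80. 80. 76.] [491.8 147.6  79.8]
189 [ 7. 81. 80. 79. 78.] [494.  149.   80.3]
192 [75. 81. 80. 79. 77.] [496.4 150.4  80.2]
195 [76. 81. 81. 79. 75.] [498.7 151.7  80.8]
198 [76. 80. 79. 80. 77.] [501.6 153.4  78.9]
201 [76. 80. 81. 80.  6.] [503.6 154.6  80.5]
204 [37. 80. 79. 80. 36.] [506.4 156.3  79.1]
207 [39. 81. 80. 80. 37.] [508.6 157.6  80. ]
210 [58. 80. 80. 82. 57.] [511.1 159.1  80. ]
213 [78. 80. 80. 80. 57.] [513.5 160.5  80.1]
216 [80. 78. 78. 80. 80.] [516.6 162.3  78.1]
219 [79. 80. 79. 80. 80.] [518.7 163.6  79.3]
```

View pics/w1c.png

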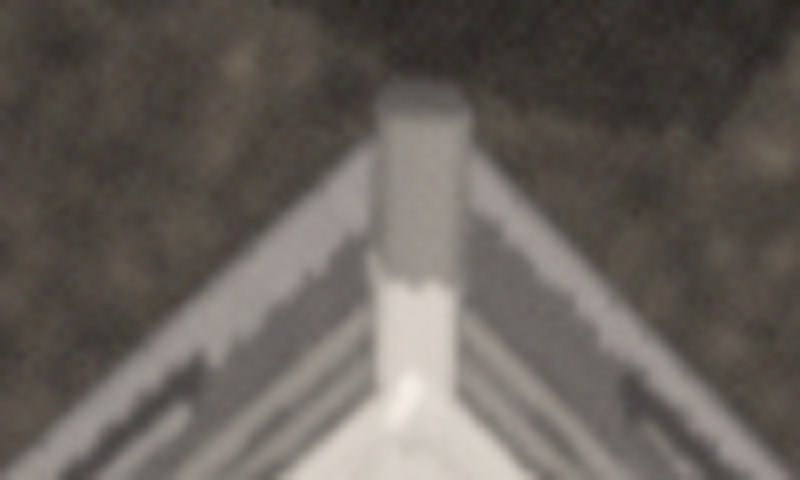

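```bash
python3 - <<'E'
from h import *
d=cam('wrist'); save(d,'w2.png'); P=cloud(d); print(cur()[0],cur()[1].as_euler('xyz'))
Z=P[:,:,2]; pts=[]
for v in range(165,215,3):
    u=[u for u in range(300,345) if 77.5<Z[v,u]<83]
    if u: c=P[v,u].mean(0); print(v,u[0],u[-1],c.round(1)); pts.append(c)
m=(Z>76)&(Z<84)&(abs(P[:,:,0]-575)<130)&(abs(P[:,:,1]-195)<130)
Q=P[m]; g=np.array([Q[:,:2]@[np.cos(a),np.sin(a)] for a in (np.radians(30),np.radians(120))]); print(g.min(1),g.max(1)); i=g[0].argmax(); print('far',Q[i], 'near',Q[g[0].argmin()])
E
```

```text
[486.85671621 151.22225455 248.27707976] [ 3.14098489e+00 -3.05823957e-04 -2.60207730e+00]
180 313 321 [486.7 144.6  78.6]
183 312 322 [488.7 146.   79.6]
186 312 322 [491.1 147.4  79.6]
189 312 322 [493.5 148.9  79.4]
192 312 322 [495.9 150.3  79.3]
195 312 322 [498.3 151.7  79.3]
198 312 322 [500.7 153.1  79.7]
201 312 322 [503.1 154.6  79.5]
204 312 322 [505.5 156.   79.6]
207 313 321 [508.  157.5  79.7]
210 311 321 [510.9 158.1  79.8]
213 311 321 [513.4 159.6  79.5]
[ 493.42181468 -161.77914726] [684.73989002 -62.00887592]
far [651.91773913 240.32513352  78.0823506 ] near [487.65190941 142.20574585  76.24826657]
```

```bash
python3 - <<'E'
from h import *
print(cur()[0],rel([496.3,150.3,115],tool_R(120.7)))
E
```

```text
[486.85671621 151.22225455 248.27707976] [-3.070e-02 -2.290e-02  5.331e-01  8.000e-04 -4.000e-04  4.700e-03]
```

Call:
servo_tool([
  [[-0.01,-0.01,0.15,0,0,0],[-0.02,-0.02,0.3,0,0,0],[-0.03,-0.023,0.45,0,0,0.005],[-0.031,-0.023,0.533,0,0,0.005],[-0.031,-0.023,0.533,0,0,0.005]],
])

```text
time: 3.08
eef_pos: [494.9, 150.8, 113.6]
tool_rot: [3.14, -0.003, -2.604]
ft_force: [-0.5, -0.7, 1.4]
grip_width: 38.4
grasp_force: 0.0
```

```bash
python3 - <<'E'
from h import *
d=cam('wrist'); save(d,'w3.png'); P=cloud(d); print(cur()[0],np.degrees(cur()[1].as_euler('xyz')))
Z=P[:,:,2]
print(proj(d,[496.8,150.5,80]))
u0,v0=map(int,proj(d,[496.8,150.5,80]))
for v in range(max(0,v0-40),min(400,v0+40),8):
    u=[u for u in range(u0-22,u0+23) if 77<Z[v,u]<83]
    if u: c=P[v,u].mean(0); print(v,u[0],u[-1],c.round(1))
print(rel([496.3,150.3,68],tool_R(120.7)))
E
```

```text
[496.09292342 150.69241861 114.97576383] [ 1.79960518e+02 -6.66490784e-02 -1.49221020e+02]
[319.98527479 248.16552035]
224 321 322 [486.  144.9  77.4]
232 312 330 [489.1 146.5  79.6]
240 312 330 [492.8 148.7  79.6]
248 311 330 [497.  150.9  79. ]
256 311 330 [500.7 153.1  79.3]
264 311 329 [504.6 155.1  79.6]
272 311 329 [508.6 157.5  79.4]
280 310 328 [512.9 159.4  79.4]
[-1.000e-04 -1.900e-03  1.879e-01  9.000e-04 -1.500e-03  1.800e-03]
```

View pics/w3.png

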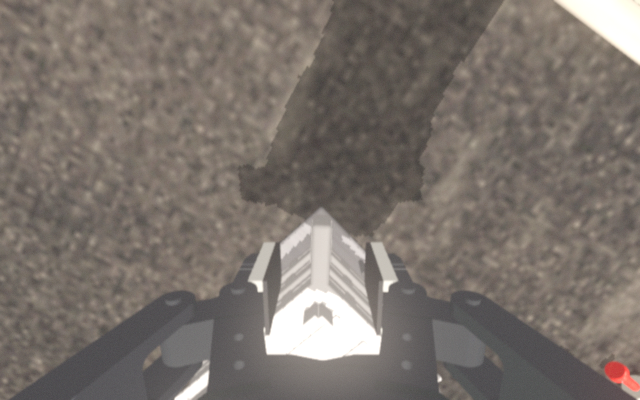

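The picture shows the fin (about 322, 225–285) centred between the open fingers at (265, 270) and (380, 270). I'll go down now and close.

Call:
servo_tool([
  [[0,-0.002,0.06,0,0,0],[0,-0.002,0.12,0,0,0],[0,-0.002,0.17,0,0,0],[0,-0.002,0.187,0,0,0],[0,-0.002,0.187,0,0,0]],
])

```text
time: 3.75
eef_pos: [497.2, 148.9, 67.9]
tool_rot: [3.141, -0.001, -2.607]
ft_force: [-0.1, 0.1, 0.3]
grip_width: 38.6
grasp_force: 0.0
```

Call:
servo_tool([
  [[0,0,0,0,0,0],[0,0,0,0,0,0],[0,0,0,0,0,0],[0,0,0,0,0,0],[0,0,0,0,0,0]],
], hand=-1, grip_force=90)

```text
time: 4.38
eef_pos: [498.0, 148.8, 68.9]
tool_rot: [-3.141, 0.001, -2.607]
ft_force: [0.7, -4.2, 5.4]
grip_width: 8.7
grasp_force: 88.4
```

```bash
python3 - <<'E'
from h import *
s=ctrl.read_state(); p0,R0=cur(); print(s['eef_pos'],s['ft_force'],s['ft_torque'],s['grip_width'],s['grasp_force'])
a=np.radians(30.7); D=np.array([np.cos(a),np.sin(a),0]); piv=np.array([496.8,150.5,58])+177*D
ax=np.cross(-D,[0,0,1]); print(piv,ax, R0.inv().apply(ax))
for th in np.arange(0.03,0.34,0.03):
    r=Ro.from_rotvec(ax*th); print(th.round(2),rel(piv+r.apply(p0-piv),r*R0,p0,R0))
E
```

```text
[498.02966911 148.77156202  68.90287736] [ 0.67645243 -4.18404445  5.37673498] [-0.59029845 -0.0269762  -0.28368593] 8.714833207722908 88.36423873901367
[648.99385207 240.86609647  58.        ] [-0.51054292  0.85985227  0.        ] [ 0.00121687  0.99999867 -0.0010824 ]
0.03 [-0.0016 -0.     -0.0212  0.      0.0382 -0.    ]
0.06 [-0.0039 -0.     -0.0423  0.0001  0.0764 -0.0001]
0.09 [-6.800e-03 -1.000e-04 -6.340e-02  1.000e-04  1.146e-01 -1.000e-04]
0.12 [-1.040e-02 -1.000e-04 -8.430e-02  2.000e-04  1.528e-01 -2.000e-04]
0.15 [-1.460e-02 -1.000e-04 -1.052e-01  2.000e-04  1.910e-01 -2.000e-04]
0.18 [-1.940e-02 -1.000e-04 -1.259e-01  3.000e-04  2.292e-01 -2.000e-04]
0.21 [-2.480e-02 -1.000e-04 -1.465e-01  3.000e-04  2.674e-01 -3.000e-04]
0.24 [-3.080e-02 -1.000e-04 -1.668e-01  4.000e-04  3.056e-01 -3.000e-04]
0.27 [-3.740e-02 -2.000e-04 -1.870e-01  4.000e-04  3.438e-01 -4.000e-04]
0.3 [-4.47e-02 -2.00e-04 -2.07e-01  5.00e-04  3.82e-01 -4.00e-04]
0.33 [-5.250e-02 -2.000e-04 -2.268e-01  5.000e-04  4.202e-01 -5.000e-04]
```

Call:
servo_tool([
  [[-0.0016,0,-0.021,0,0.038,0],[-0.004,0,-0.042,0,0.076,0],[-0.007,0,-0.063,0,0.115,0],[-0.0104,0,-0.084,0,0.153,0],[-0.0146,0,-0.105,0,0.191,0]],
])

```text
time: 5.0
eef_pos: [500.9, 151.2, 94.4]
tool_rot: [3.141, -0.15, -2.607]
ft_force: [1.5, -0.7, -0.0]
grip_width: 8.6
grasp_force: 87.7
```

Call:
servo_tool([
  [[-0.0016,0,-0.021,0,0.038,0],[-0.004,0,-0.042,0,0.076,0],[-0.007,0,-0.063,0,0.115,0],[-0.0104,0,-0.084,0,0.153,0],[-0.0134,0,-0.098,0,0.178,0]],
])

```text
time: 5.62
eef_pos: [506.7, 154.9, 118.2]
tool_rot: [3.141, -0.29, -2.606]
ft_force: [0.4, 0.2, 1.3]
grip_width: 8.3
grasp_force: 88.1
```

```bash
python3 - <<'E'
from h import *
d=cam('scene'); s=ctrl.read_state(); print(s['eef_pos'],s['tool_rot'],s['ft_force'],s['ft_torque'],s['grip_width'])
w=cam('wrist')
A=cv2.resize(d['img'][130:250,180:330],(600,480),interpolation=2)
cv2.imwrite('pics/p.png',A[:,:,::-1])
p0,R0=cur()
print('lift60',rel(p0+[0,0,60],R0)); print('level',rel(p0,tool_R(120.7)))
# second tray: rim pts in scene cloud
E
```

```text
[507.02509687 154.97203804 118.34461081] [ 3.14088903 -0.29055043 -2.60591723] [0.19106194 0.61043639 0.51081804] [ 0.20203116 -0.32781739  0.02264763] 8.711209869657806
lift60 [ 6.86e-02  2.00e-04 -2.30e-01  0.00e+00  0.00e+00  0.00e+00]
level [ 0.000e+00  0.000e+00  0.000e+00  8.000e-04 -3.689e-01 -2.000e-04]
```

View pics/p.png

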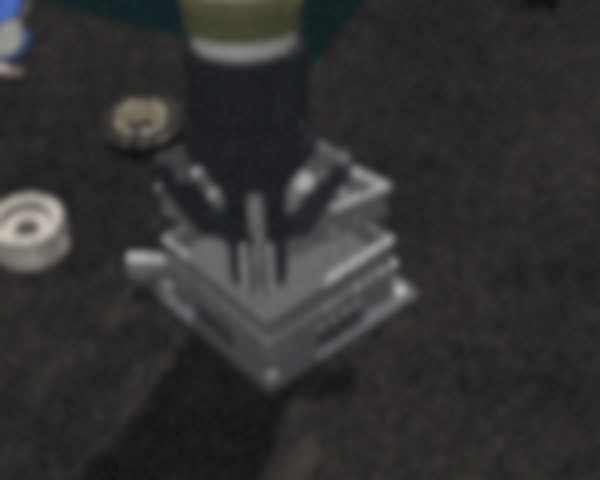

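The tray's near corner is raised and the tray below looks seated: its rim corner is at about (265, 320) in the crop. I'll check the tilt with numbers before lifting.

```bash
python3 - <<'E'
from h import *
w=cam('wrist'); P=cloud(w); p0,R0=cur()
a=np.radians(30.7); D=np.array([np.cos(a),np.sin(a),0]);S=np.array([-D[1],D[0],0])
L=np.array([496.8,150.5,0]); q=(P-L).reshape(-1,3); c=np.c_[q@D,q@S,P.reshape(-1,3)[:,2]]
for s0 in range(20,185,12):
    m=(abs(c[:,0]-s0)<3)&(abs(c[:,1])<12)&(c[:,2]>20)&(c[:,2]<140)
    if m.any(): print(s0,m.sum(),np.percentile(c[m,2],[10,50,90]).round(1))
E
```

```text
20 497 [125.8 127.3 136.7]
32 342 [121.6 122.9 123.9]
44 73 [119.2 119.9 120.6]
```

The top edge falls at about 0.3 rad, so the tray tilted along with the gripper. I'll lift it now.

Call:
servo_tool([
  [[0.007,0,-0.023,0,0,0],[0.02,0,-0.069,0,0,0],[0.034,0,-0.115,0,0,0],[0.055,0,-0.184,0,0,0],[0.08,0,-0.268,0,0,0]],
])

```text
time: 6.4
eef_pos: [506.4, 154.4, 189.4]
tool_rot: [3.141, -0.29, -2.607]
ft_force: [0.1, -0.7, -1.4]
grip_width: 8.4
grasp_force: 87.8
```

```bash
python3 - <<'E'
from h import *
d=cam('scene'); s=ctrl.read_state(); print(s['eef_pos'],s['tool_rot'],s['ft_force'],s['ft_torque'],s['grip_width'])
A=cv2.resize(d['img'][110:250,180:330],(600,560),interpolation=2)
cv2.imwrite('pics/p2.png',A[:,:,::-1])
p0,R0=cur()
print('up60+level',rel(p0+[0,0,60],tool_R(120.7)))
m=cam('top'); P=cloud(m); k=(m['img'][...,0].astype(int)-m['img'][...,2]>60)&(abs(P[...,0]-580)<130)&(abs(P[...,1]+178)<130)&(abs(P[...,2]-3)<15)
print(k.sum(),cv2.minAreaRect(P[k][:,:2].astype('f4')),P[k].mean(0))
E
```

```text
[507.52329322 154.5810448  192.46224554] [-3.14003738 -0.2857135  -2.60695947] [ 0.53375323 -0.0267967   1.12163169] [ 0.1260726  -0.23568869  0.00650009] 8.258928865188288
up60+level [ 0.0676 -0.0004 -0.2303 -0.0018 -0.3638 -0.0012]
2643 ((585.6076049804688, -175.82711791992188), (177.5521697998047, 176.90231323242188), 7.067448616027832) [ 584.59459824 -175.17282442    3.9847924 ]
```

View pics/p2.png

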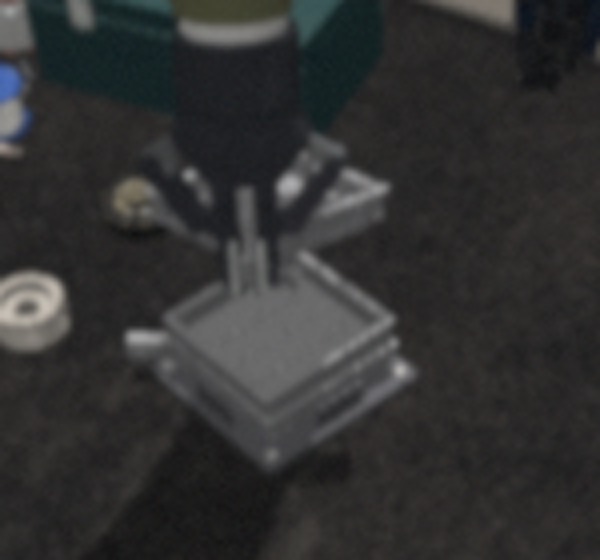

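The tray is clear, and the tray below sits in the stand (rim corner about 265, 410). Next I'll level it and carry it.

Call:
servo_tool([
  [[0.01,0,-0.04,0,-0.06,0],[0.03,0,-0.1,0,-0.15,0],[0.05,0,-0.17,0,-0.25,0],[0.067,0,-0.22,0,-0.34,0],[0.068,0,-0.23,-0.001,-0.364,0]],
])

```text
time: 7.12
eef_pos: [506.4, 154.3, 249.2]
tool_rot: [3.142, -0.001, -2.607]
ft_force: [0.6, 0.1, -0.9]
grip_width: 8.7
grasp_force: 87.7
```

```bash
python3 - <<'E'
from h import *
p0,R0=cur();R=tool_R(120.7); print(p0); p1=np.array([500.6,-228.2,200])
print(rel((p0+p1)/2,R)); print(rel(p1,R,(p0+p1)/2,R))
E
```

```text
[506.3572256  154.28617777 249.24528362]
[ 0.3995 -0.6524  0.099   0.     -0.0018 -0.0016]
[ 0.4005 -0.6519  0.0985  0.      0.      0.    ]
```

Call:
servo_tool([
  [[0.03,-0.05,0.01,0,0,0],[0.1,-0.17,0.03,0,0,0],[0.2,-0.33,0.05,0,0,0],[0.3,-0.49,0.075,0,0,0],[0.4,-0.652,0.1,0,0,0]],
])

```text
time: 7.75
eef_pos: [503.1, -38.8, 221.7]
tool_rot: [3.139, -0.007, -2.607]
ft_force: [0.9, -0.4, -0.2]
grip_width: 8.8
grasp_force: 87.8
```

Call:
servo_tool([
  [[0.1,-0.16,0.025,0,0,0],[0.2,-0.32,0.05,0,0,0],[0.29,-0.47,0.075,0,0,0],[0.36,-0.59,0.09,0,0,0],[0.4,-0.652,0.1,0,0,0]],
])

```text
time: 8.38
eef_pos: [499.8, -230.1, 196.8]
tool_rot: [3.138, -0.006, -2.609]
ft_force: [-0.2, -0.3, -0.5]
grip_width: 8.3
grasp_force: 87.8
```

Call:
servo_tool([
  [[0,0,0.03,0,0,0],[0,0,0.09,0,0,0],[0,0,0.15,0,0,0],[0,0,0.19,0,0,0],[0,0,0.19,0,0,0]],
])

```text
time: 9.0
eef_pos: [499.9, -227.0, 150.0]
tool_rot: [3.139, -0.005, -2.606]
ft_force: [-0.5, 0.7, -0.9]
grip_width: 8.5
grasp_force: 87.8
```

```bash
python3 - <<'E'
from h import *
s=ctrl.read_state(); print(s['eef_pos'],s['tool_rot'],s['ft_force'],s['grip_width'],s['joint_positions'].round(2))
im=[]
for n in ['top','scene','wrist']:
    d=cam(n); P=cloud(d).reshape(-1,3); q=P-cur()[0]
    m=(np.linalg.norm(q[:,:2]-[84,52],axis=1)<115)&(P[:,2]>156)&(P[:,2]<170)
    Q=P[m]; print(n,m.sum(),cv2.minAreaRect(Q[:,:2].astype('f4')))
    A=np.c_[Q[:,:2],np.ones(len(Q))]; k=abs(Q[:,2]-np.median(Q[:,2]))<5
    print(np.linalg.lstsq(A[k],Q[k,2],rcond=None)[0], np.median(Q,0))
    g=[Q[:,:2]@[np.cos(t),np.sin(t)] for t in np.radians([-14.3,75.7])]
    print([np.percentile(x,[1,99]).round(1) for x in g])
    im.append(cv2.resize(d['img'][150:330,300:480] if n!='wrist' else d['img'],(266,266)))
cv2.imwrite('pics/f.png',np.hstack(im)[:,:,::-1])
E
```

```text
[ 499.89839329 -227.03030039  150.04438498] [ 3.13885091 -0.00478326 -2.60576249] [-0.53954913  0.74586761 -0.94843491] 8.489442714515686 [-0.57  0.32 -0.2   1.06 -0.   -1.11]
top 349 ((586.5966796875, -177.83929443359375), (118.39054870605469, 118.02494049072266), 75.06022644042969)
[-4.12971260e-03  3.64274862e-03  1.64385129e+02] [ 588.84901943 -176.19516002  161.24808023]
[array([553.5, 671.1]), array([-86.1,  31.3])]
scene 294 ((568.9039306640625, -187.52496337890625), (145.55108642578125, 147.0099639892578), 76.78990936279297)
[-4.27235098e-03 -8.08194452e-03  1.62187415e+02] [ 547.23844224 -138.41205674  161.26812832]
[array([525.7, 669.6]), array([-114.3,   31. ])]
wrist 3492 ((509.2074279785156, -227.3794403076172), (44.6191520690918, 34.337669372558594), 14.66445541381836)
[5.37355998e-03 2.32526807e-03 1.59484440e+02] [ 501.54569055 -225.71363679  161.81240755]
[array([524.7, 565.1]), array([-113.6,  -73.1])]
```

View pics/f.png

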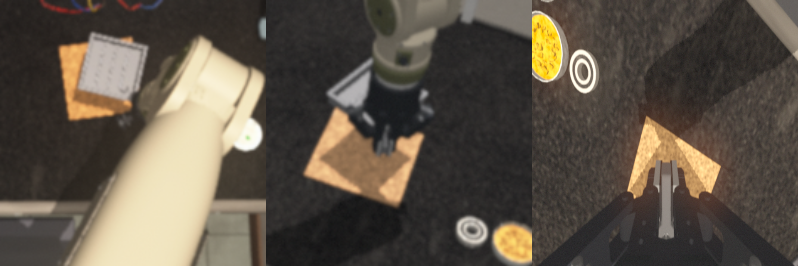

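The tray hangs level over the mat, about 2 mm off centre, with its underside about 128 mm above it. I'll let it settle and hand in.

Call:
servo_tool([
  [[0,0,0,0,0,0],[0,0,0,0,0,0],[0,0,0,0,0,0],[0,0,0,0,0,0],[0,0,0,0,0,0]],
])

```text
time: 9.78
eef_pos: [500.5, -228.0, 151.1]
tool_rot: [3.141, -0.004, -2.607]
ft_force: [0.1, 0.1, -1.1]
grip_width: 8.4
grasp_force: 87.8
```

```bash
python3 - <<'E'
from h import *
s=ctrl.read_state(); print(s['eef_pos'],s['tool_rot'],abs(s['joint_velocities']).max()); print(ctrl.close_job())
E
```

```text
[ 500.46204036 -228.03033017  151.1381598 ] [ 3.14073549 -0.00384378 -2.60671768] 0.002177857017728894
the job is handed in; nothing more can be done
None
```

I peeled the top tray at its lug by about 5 cm and lifted it off with the tray below still seated; it is now held level and still, within about 2 mm of the mat's centre and 13 cm above it, and the job is handed in (no verdict returned).

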